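# Find the die tin by its weight

## Task

The steel dies for the card press are in the heaviest of three identical closed tins in the latched wooden case: swing the brass latch lever all the way clear of the lid and open the lid past upright so that it stays open. Then heft the tins one after another, from the left one (the robot's left) to the right one, lifting each a few centimetres by itself and standing it back upright in the case. Finish while holding the heaviest tin up, upright and still, its bottom at least 5 cm above the case's rim, with the other two standing in the open case and everything else on the counter left where it is.

Things in the scene. Friction and masses are not known exactly. Their poses are not given: they have to be found in the camera images.
- case: dark wooden case fixed on the counter, outside 171 mm (its x) by 376 mm (its y) and 92 mm high to the rim, walls and floor 8 mm thick, inside 155 by 360 mm. Origin: centre of its underside, on the counter; x points from the front (latch side, towards the robot) to the hinge side, y along the row of tins to the left as the robot sees it, z up. It stands in a different place and yaw each time.
- lid (a joint): hinge of the case's flat lid (8 mm thick, lies on the rim, top 100 mm above the counter): 0 closed, grows as it opens upward and away from the robot, 1.57 upright, stop at 1.9. Its stiff hinge makes it stay at any angle; it takes about 5 N at the handle. It starts closed, and the latch blocks it until the latch is past about 1.35.
- lid_handle (a point): middle of the lid's brass bar handle: a round bar 11 mm thick and about 100 mm long, parallel to the case's y, 35 mm (bar axis) off the lid's top, 30 mm in from the lid's front edge, carried by two thin posts near its ends (85 mm apart). It is on the lid's outside, so on an upright lid it faces away from the robot and the lid's bare underside faces the robot. The point turns with the lid (lid closed: same axes as the case).
- lid_hinge (a point): middle of the lid's hinge axis, at the top of the case's back wall, axis parallel to the case's y. With the lid closed the bar's axis lies 141 mm in front of it and 43 mm above it; the lid's front edge is 171 mm from the axis.
- latch (a joint): brass latch lever that lies over the lid and turns about a vertical pivot: 0 pointing straight over the lid (along the case's x), grows as its free end swings towards the case's right end (clockwise from above), stop at 1.6 where it lies along the case's front, clear of the lid. Light friction (about 1 N at the post); stays where it is left. Starts between 0 and 0.3.
- latch_post (a point): grip point on the upright round brass post at the free end of the latch lever: post 14 mm across, standing 39 mm out of the lever; this point is on its axis, 16 mm below the post's top, 23 mm above the lever and 34 mm above the lid's top; 60 mm from the pivot.
- latch_pivot (a point): point on the latch's vertical pivot axis, at the same height as latch_post; 22 mm in front of the case's front face, in the right half of the case.
- tin_a_mid (a point): centre (half-way up) of one of three identical closed plain steel tins: upright cylinder 56 mm across, 80 mm high, on the case floor (centre 48 mm above the counter), standing in one row along the case's y about 110 mm apart, within about 10 mm of the case's middle line, hidden until the lid is open. Which tin stands where varies. The heaviest weighs 0.6 to 0.75 kg, the others 0.2 to 0.32 kg. z is the tin's axis.
- tin_b_mid (a point): centre (half-way up) of one of three identical closed plain steel tins: upright cylinder 56 mm across, 80 mm high, on the case floor (centre 48 mm above the counter), standing in one row along the case's y about 110 mm apart, within about 10 mm of the case's middle line, hidden until the lid is open. Which tin stands where varies. The heaviest weighs 0.6 to 0.75 kg, the others 0.2 to 0.32 kg. z is the tin's axis.
- tin_c_mid (a point): centre (half-way up) of one of three identical closed plain steel tins: upright cylinder 56 mm across, 80 mm high, on the case floor (centre 48 mm above the counter), standing in one row along the case's y about 110 mm apart, within about 10 mm of the case's middle line, hidden until the lid is open. Which tin stands where varies. The heaviest weighs 0.6 to 0.75 kg, the others 0.2 to 0.32 kg. z is the tin's axis.
- jar_mid (a point): bystander: centre of a squat amber glass jar, 84 mm across, 85 mm high
- key_1_mid (a point): bystander: a brass key on a round red tag, 90 mm long, lying flat; middle
- key_2_mid (a point): bystander: a second brass key on a round red tag, 90 mm long, lying flat; middle
- magnifier_mid (a point): bystander: magnifier lying flat, 190 mm long, 18 mm high; a point near its middle, where the handle meets the glass
- bell_mid (a point): bystander: centre of a brass counter bell, 84 mm across, 58 mm high

How it is judged:
On the way, in this order (a step that is already met when the one before it is completed fails the run):
1. the latch lever is swung clear of the lid (past 1.3 rad) (value of joint latch above 1.3 rad), for 0.2 s.
2. the lid is opened to upright or beyond (past 1.5 rad) (value of joint lid above 1.5 rad), for 0.2 s.
3. the left tin is lifted at least 20 mm off the case floor in the fingers, touching the case nowhere (((height (world z) of tin_a_mid above 0.068 m and contact force between the fingers and tin_a above 0.5 N and contact force between tin_a and case below 0.2 N and y of tin_a_mid in the frame of case above 0.055 m) or (height (world z) of tin_b_mid above 0.068 m and contact force between the fingers and tin_b above 0.5 N and contact force between tin_b and case below 0.2 N and y of tin_b_mid in the frame of case above 0.055 m) or (height (world z) of tin_c_mid above 0.068 m and contact force between the fingers and tin_c above 0.5 N and contact force between tin_c and case below 0.2 N and y of tin_c_mid in the frame of case above 0.055 m))), for 0.3 s.
4. the middle tin is lifted at least 20 mm off the case floor in the fingers, touching the case nowhere (((height (world z) of tin_a_mid above 0.068 m and contact force between the fingers and tin_a above 0.5 N and contact force between tin_a and case below 0.2 N and y of tin_a_mid in the frame of case between -0.055 and 0.055 m) or (height (world z) of tin_b_mid above 0.068 m and contact force between the fingers and tin_b above 0.5 N and contact force between tin_b and case below 0.2 N and y of tin_b_mid in the frame of case between -0.055 and 0.055 m) or (height (world z) of tin_c_mid above 0.068 m and contact force between the fingers and tin_c above 0.5 N and contact force between tin_c and case below 0.2 N and y of tin_c_mid in the frame of case between -0.055 and 0.055 m))), for 0.3 s.
5. the right tin is lifted at least 20 mm off the case floor in the fingers, touching the case nowhere (((height (world z) of tin_a_mid above 0.068 m and contact force between the fingers and tin_a above 0.5 N and contact force between tin_a and case below 0.2 N and y of tin_a_mid in the frame of case below -0.055 m) or (height (world z) of tin_b_mid above 0.068 m and contact force between the fingers and tin_b above 0.5 N and contact force between tin_b and case below 0.2 N and y of tin_b_mid in the frame of case below -0.055 m) or (height (world z) of tin_c_mid above 0.068 m and contact force between the fingers and tin_c above 0.5 N and contact force between tin_c and case below 0.2 N and y of tin_c_mid in the frame of case below -0.055 m))), for 0.3 s.
At the end, for the whole second after the job is handed in: The heaviest tin is held still in the fingers within 0.35 rad of upright, centre over 180 mm above the counter, touching nothing else; the other two stand upright (0.15 rad) on the case floor, untouched; lid past 1.45 rad, latch past 1.25 rad (height (world z) of tin_b_mid above 0.18 m and angle between tin_b_mid's own z axis and vertical below 0.35 rad and linear speed of each of tin_b, tin_a, tin_c below 0.03 m/s and contact force between the fingers and tin_b above 1 N and contact force between tin_b and case below 0.2 N and contact force between tin_b and tin_a below 0.2 N and contact force between tin_b and tin_c below 0.2 N and value of joint lid above 1.45 rad and value of joint latch above 1.25 rad and x of tin_a_mid in the frame of case between -0.0775 and 0.0775 m and y of tin_a_mid in the frame of case between -0.18 and 0.18 m and height (world z) of each of tin_a_mid, tin_c_mid below 0.058 m and angle between each of tin_a_mid, tin_c_mid's own z axis and vertical below 0.15 rad and contact force between each of tin_a, tin_c and the fingers below 0.2 N and x of tin_c_mid in the frame of case between -0.0775 and 0.0775 m and y of tin_c_mid in the frame of case between -0.18 and 0.18 m); the arm keeps its last pose, push and grip.
It fails at once if a bystander (jar, key, magnifier or bell) is moved more than 30 mm (distance of any of jar_mid, key_1_mid, key_2_mid, magnifier_mid, bell_mid from where it was at the start of the episode above 0.03 m).
It also fails if it takes over 72 s, if anything falls off the work surface, if the arm or the gripper's body presses on something with over 40 N, if the wrist force passes 120 N, or if a joint passes its speed limit or range.

## Robot

A 6-joint arm with a two-finger parallel gripper is mounted at the origin on the work surface. World frame = base frame: x ahead of the robot, y to its left, z up, the work surface at z = 0. Lengths are in m, angles in rad, forces in N, time in s.
With the tool pointing down it reaches from about 0.3 to 0.775 m from the base axis. Payload 14.6 kg.
Tool frame: the origin (TCP) lies on the centre line of the jaws, within the pads' length; the fingertips stand 25 mm ahead of it and the grasp point (between the pads) lies 6 mm ahead of it (ctrl.tip_reach is the distance from the TCP to the fingertips, in m); z points along the fingers, y is the line along which they close (so a half turn about z gives the same grasp; the last joint's range is limited). The gripper opens to 94 mm and grips with 3 to 60 N. Pads are 16 mm wide; open, the fingers measure 119 mm over their backs; the gripper's body (75 mm by 177 mm) begins 78 mm behind the grasp point.
Start: joints at [1.082, 0.3, 1.521, -0, 1.321, -0.067], TCP at [0.225, 0.502, 0.23] pointing down, gripper open.
Joint ranges: [-3.03, 3.03], [-0.79, 2.21], [0.23, 2.52], [-1.04, 4.18], [0, 3.07], [-2.55, 2.55]. Speed limits (rad/s): [2.22, 2.22, 2.57, 3.14, 3.14, 3.14].

## Interface

Orientations are given as [roll, pitch, yaw] about the fixed x, y, z axes, in that order (R = Rz(yaw) Ry(pitch) Rx(roll)).
In Python, from station import ctrl gives the robot as it stands. The module is installed in compiled form; this text tells all that it offers.
- The arm moves only by the tool apply_moves, never from a script. Its argument "deltas" is a list of rows, each a list of 7 numbers: the closure in counts, from 0 (fully open) to 255 (shut), then the shift along the world's x, y, z in cm, then the turn, a rotation vector about the world's x, y, z in rad. In form: [[jaw, tx, ty, tz, ax, ay, az], ...]. A call has 1 to 10 rows; each row shifts and turns the commanded pose from where the row before left it; what a row does not reach is not made up. A row lasts 1/10 s, in which the tool goes at most 50 mm and 8.59 degrees, less where a joint would pass 70% of its speed; a pose out of reach is approached as far as the arm can. A call with a gripper value outside its range is refused whole. The fingers move at their own pace and stop on an object; "grip_force" is the grip in N (left out, the last holds). Time passes only in rows, so rows that do not move let the fingers close. It gives the time, the measured TCP pose, the force, the opening and the grip force at its end, in the units of the state.
- ctrl.get_obs(): the state, without advancing time (a new reading comes with each control period).
- ctrl.camera(name): name is "side" or "top" or "wrist"; returns a dict with "img" (384x512x3 uint8, red, green, blue), "K" (3x3 intrinsics, pixels), "pose" (4x4, takes a point from camera to world coordinates); the wrist camera has in their place "hand_eye" (4x4, takes a point from camera to tool coordinates, whose origin is the TCP and whose axes are the flange's). Camera axes: x right, y up, looking along -z (the intrinsics and any distortion apply to the point x, -y, -z); pixel columns grow to the right and rows downward; lengths in m; the calibration is good to about 2 mm. A picture is of the moment at which its call begins: read the wrist's pose just before it. There is no depth.
- ctrl.hand_in(): hands the job in; it is judged then, once.
The state is a dict: "time_s": time; "qpos": joint angles; "joint_vel": joint speeds; "tau": joint torques, N m; "ee_pos": TCP position; "eef_rot": TCP orientation; "force": force on the tool from outside, world axes, zero at the start; "moment": the same for the moment, N m; "grip_width": finger opening in m; "grip_force": force on a finger pad.
Only numpy, scipy, OpenCV 4.12 (cv2) and the standard library are available. Lean on these libraries where they do the work, as an engineer would, in place of code of your own. Each camera call takes 0.05 s, during which the arm holds its last target. There are 200 camera calls.

## Working session

There is one attempt and no reset: what is moved stays moved. The work goes in short steps, Python scripts to look and compute and a tool call to move; the robot and the scene stay as the last step left them, time stands still between calls to the robot, and variables do not carry over. Pictures are saved under pics/ and viewed, at most 10 in all, crops included, and the job is handed in when it is done.

Besides the shell and the picture viewer there is one more tool, called after "Call:" as name(argument=value, ...) on one line, values as JSON. apply_moves: Moves the arm, as the interface text tells. Its arguments: {"type":"object","properties":{"deltas":{"type":"array"},"grip_force":{"type":"number"}},"required":["deltas"]}

```bash
ls; mkdir -p pics
python3 - <<'E'
from station import ctrl
import cv2,numpy as np
o=ctrl.get_obs();print(o, ctrl.tip_reach)
for n in("side","top"):
    c=ctrl.camera(n);cv2.imwrite(f"pics/{n}0.png",c["img"][:,:,::-1]);print(n,c["K"],c["pose"],c.keys())
a=[cv2.imread(f"pics/{n}0.png") for n in("side","top")]
E
```

```text
pics
{'time_s': 0.0, 'qpos': array([ 1.08240409e+00,  3.00489423e-01,  1.52155983e+00, -1.33263050e-05,
        1.32069793e+00, -6.66021174e-02]), 'joint_vel': array([ 4.16148874e-04,  1.10358698e-05,  8.96178412e-04, -1.40169318e-03,
        7.24366152e-04, -2.09228919e-03]), 'tau': array([ 1.01253620e-03, -5.31807768e+01, -3.52741277e+01,  7.08496361e-02,
        2.42885237e-02, -3.87166165e-05]), 'ee_pos': array([0.22506754, 0.50159419, 0.22988525]), 'eef_rot': array([-3.14043983e+00, -6.39579374e-05,  2.71980581e+00]), 'force': array([-0.19420027, -0.11143551,  0.33390953]), 'moment': array([-0.00771836, -0.01170667,  0.00155147]), 'grip_force': 0.0, 'grip_width': 0.09399848836054228} 0.025
side [[363.03298186   0.         250.65138934]
 [  0.         363.03298186 194.945281  ]
 [  0.           0.           1.        ]] [[ 0.99983053  0.0170427   0.00696046  0.49625408]
 [-0.00458921  0.59690151 -0.80230139 -0.81656369]
 [-0.01782809  0.80213349  0.59687857  0.71839342]
 [ 0.          0.          0.          1.        ]] dict_keys(['img', 'K', 'pose'])
top [[349.6704744    0.         256.31902456]
 [  0.         349.6704744  194.03194202]
 [  0.           0.           1.        ]] [[-8.97635108e-04  9.94725400e-01 -1.02569848e-01  3.97596955e-01]
 [-9.99445292e-01  2.52226789e-03  3.32076257e-02 -1.02992844e-02]
 [ 3.32911773e-02  1.02542760e-01  9.94171353e-01  1.04578433e+00]
 [ 0.00000000e+00  0.00000000e+00  0.00000000e+00  1.00000000e+00]] dict_keys(['img', 'K', 'pose'])
```

View pics/side0.png

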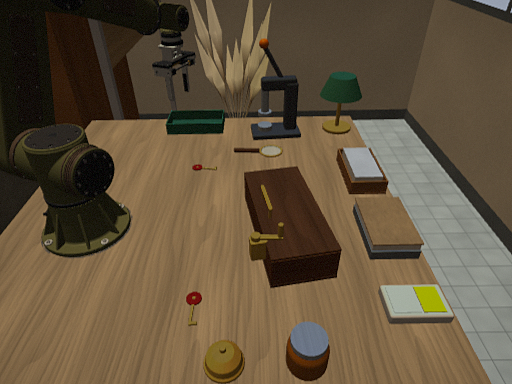

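View pics/top0.png

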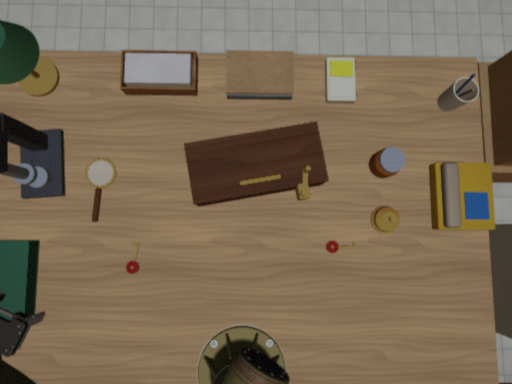

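The views show the case near the centre. Top view: lid corners about (185,146), (318,123), (328,182) and (196,203), handle about (260,180), latch about (305,183). Side view: handle about (267,197), latch post about (281,230).

```bash
cat > h.py <<'E'
import numpy as np,cv2
from station import ctrl
from scipy.spatial.transform import Rotation as R
def snap(n,f=None):
    o=ctrl.get_obs();c=ctrl.camera(n)
    if n=="wrist":
        T=np.eye(4);T[:3,:3]=R.from_euler('xyz',o['eef_rot']).as_matrix();T[:3,3]=o['ee_pos']
        c['pose']=T@c['hand_eye']
    if f: cv2.imwrite(f"pics/{f}.png",c['img'][:,:,::-1]); np.savez(f"pics/{f}.npz",K=c['K'],pose=c['pose'])
    return c
def load(f):
    d=np.load(f"pics/{f}.npz");return dict(img=cv2.imread(f"pics/{f}.png")[:,:,::-1],K=d['K'],pose=d['pose'])
def ray(c,p):
    d=np.linalg.inv(c['K'])@[p[0],p[1],1];return c['pose'][:3,3],c['pose'][:3,:3]@(d*[1,-1,-1])
def onz(c,p,z):
    o,d=ray(c,p);return o+d*(z-o[2])/d[2]
def proj(c,X):
    p=c['pose'][:3,:3].T@(np.asarray(X)-c['pose'][:3,3])*[1,-1,-1];q=c['K']@p;return q[:2]/q[2]
def tri(cs,ps):
    A=np.zeros((3,3));b=np.zeros(3)
    for c,p in zip(cs,ps):
        o,d=ray(c,p);d=d/np.linalg.norm(d);M=np.eye(3)-np.outer(d,d);A+=M;b+=M@o
    return np.linalg.solve(A,b)
def blobs(mask,amin=8):
    n,l,s,ce=cv2.connectedComponentsWithStats(mask.astype(np.uint8))
    return [(l==i,s[i],ce[i]) for i in range(1,n) if s[i,4]>=amin]
E
python3 - <<'E'
from h import *
t=snap("top","top1");s=snap("side","side1")
for n,c in(("top",t),("side",s)):
    hsv=cv2.cvtColor(c['img'],cv2.COLOR_RGB2HSV)
    m=cv2.inRange(hsv,(18,130,90),(32,255,255))
    m2=m.copy()
    for b in blobs(m2>0,15): print(n,b[1],b[2].round(1),cv2.boxPoints(cv2.minAreaRect(np.argwhere(b[0])[:,::-1].astype(np.float32))).round(0).tolist() )
# dark lid top contour in top view
hsv=cv2.cvtColor(t['img'],cv2.COLOR_RGB2HSV)
roi=np.zeros(hsv.shape[:2],bool);roi[105:225,165:345]=1
m=((hsv[...,2]<85)&roi)
b=max(blobs(m),key=lambda b:b[1][4]);r=cv2.minAreaRect(np.argwhere(b[0])[:,::-1].astype(np.float32));bp=cv2.boxPoints(r);print(r,bp)
P=[onz(t,p,.1) for p in bp];print(np.round(P,3))
print([np.linalg.norm(P[i]-P[i-1]).round(3) for i in range(4)])
big=cv2.resize(t['img'][110:220,170:340],None,fx=4,fy=4,interpolation=2)
b2=cv2.resize(s['img'][160:285,230:345],None,fx=3.52,fy=3.52,interpolation=2)
w=max(big.shape[1],b2.shape[1])
cv2.imwrite("pics/c1.png",big[:,:,::-1]);
cv2.imwrite("pics/c2.png",b2[:,:,::-1])
E
```

```text
top [ 19  58  39  38 877] [40.6 78.7] [[17.0, 84.0], [42.0, 55.0], [64.0, 73.0], [40.0, 103.0]]
top [330  61  22  15 319] [340.8  68. ] [[330.0, 61.0], [351.0, 61.0], [351.0, 75.0], [330.0, 75.0]]
top [ 93 158  23  31  73] [107.8 174.4] [[93.0, 187.0], [98.0, 157.0], [118.0, 161.0], [112.0, 190.0]]
top [ 434  162   62   68 1950] [468.1 192.7] [[434.0, 162.0], [491.0, 159.0], [495.0, 229.0], [438.0, 232.0]]
top [306 166   5   5  23] [307.8 168. ] [[306.0, 166.0], [310.0, 166.0], [310.0, 170.0], [306.0, 170.0]]
top [298 169  12  31 228] [303.6 187. ] [[296.0, 170.0], [307.0, 169.0], [309.0, 198.0], [299.0, 199.0]]
top [239 174  42  11 182] [260.2 179.3] [[239.0, 181.0], [280.0, 174.0], [281.0, 178.0], [239.0, 185.0]]
top [371 207  29  26 540] [385.3 220.1] [[371.0, 207.0], [399.0, 207.0], [399.0, 232.0], [371.0, 232.0]]
side [322 119  29  13 264] [336.1 125.6] [[322.0, 119.0], [350.0, 119.0], [350.0, 131.0], [322.0, 131.0]]
side [259 144  24  13  73] [270.1 150.2] [[259.0, 156.0], [259.0, 144.0], [282.0, 144.0], [282.0, 156.0]]
side [205 166  12   4  24] [210.9 167.8] [[205.0, 166.0], 
[... 355 characters left out ...]
0, 245.0]]
side [413 287  34  25 560] [429.6 299.1] [[412.0, 287.0], [430.0, 278.0], [446.0, 311.0], [428.0, 320.0]]
side [188 304   9  22  75] [191.  316.1] [[188.0, 304.0], [196.0, 304.0], [196.0, 325.0], [188.0, 325.0]]
side [ 203  339   41   43 1121] [222.5 359. ] [[194.0, 362.0], [224.0, 333.0], [252.0, 361.0], [222.0, 390.0]]
((256.84088134765625, 168.66543579101562), (73.42874908447266, 136.1381378173828), 80.7538833618164) [[183.75711 143.36513]
 [318.12643 121.49104]
 [329.92465 193.96574]
 [195.55533 215.83983]]
[[ 0.634  0.157  0.1  ]
 [ 0.7   -0.215  0.1  ]
 [ 0.496 -0.244  0.1  ]
 [ 0.436  0.122  0.1  ]]
[np.float64(0.202), np.float64(0.378), np.float64(0.206), np.float64(0.37)]
```

View pics/c2.png

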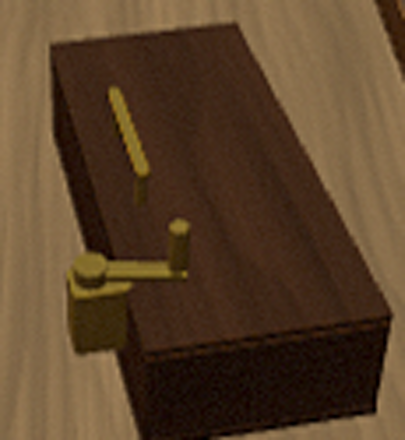

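View pics/c1.png

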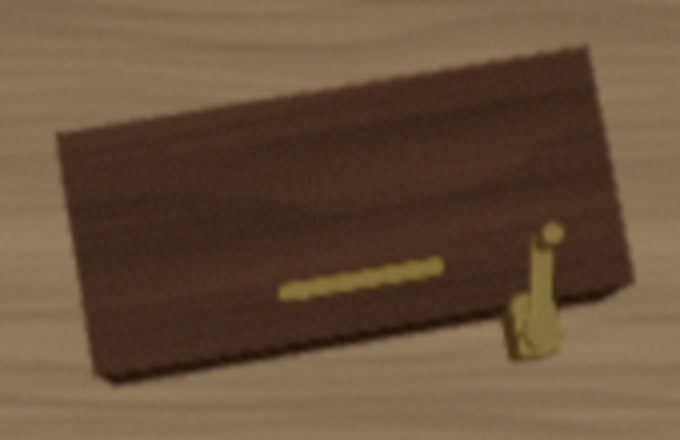

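Crop c1 (top) and c2 (side) show the lid corners, the handle's ends and the post top clearly. I'll triangulate those.

Run:
```python
from h import *
t=load("top1");s=load("side1")
T=lambda x,y:(x/4+170-.4,y/4+110-.4); S=lambda x,y:(x/3.52+230-.4,y/3.52+160-.4)
pts=dict(BL=(T(57,133),S(237,24)),BR=(T(587,46),S(390,316)),FR=(T(633,280),S(148,350)),FL=(T(97,372),S(52,46)),hL=(T(280,292),S(114,90)),hR=(T(442,266),S(147,172)),post=(T(552,233),S(179,225)))
X={}
for k,v in pts.items():
    X[k]=tri([t,s],v);print(k,X[k].round(4),onz(t,v[0],.1).round(4),onz(s,v[1],.1).round(4),np.round(proj(t,X[k])-v[0],1),np.round(proj(s,X[k])-v[1],1))
print("pivot",onz(t,T(540,335),.115),onz(s,S(90,263),.115))
print({a+b:np.linalg.norm(X[a]-X[b]).round(3) for a,b in("BL BR","FL FR","BL FL","BR FR","hL hR") for a,b in[(a,b)]} if 0 else [np.linalg.norm(X[a]-X[b]).round(3) for a,b in(("BL","BR"),("FL","FR"),("BL","FL"),("BR","FR"),("hL","hR"))])
c=sum(X[k] for k in("BL","BR","FR","FL"))/4
y=(X["BL"]-X["BR"]+X["FL"]-X["FR"]);yaw=np.arctan2(-y[0],y[1])
ex=np.array([np.cos(yaw),np.sin(yaw)]);ey=np.array([-ex[1],ex[0]])
print("c",c,"yaw",yaw)
for k in X: d=X[k][:2]-c[:2];print(k,(d@ex).round(4),(d@ey).round(4))
# bystanders heights
print("key2",onz(t,(340,246),0),"bell",onz(t,(386,219),.03),"jar",onz(t,(388,162),.05),"mag",onz(t,(98,190),.01),"key1",onz(t,(134,257),0))
```

```text
BL [0.6354 0.1563 0.1037] [0.6358 0.1569 0.1   ] [0.6368 0.1623 0.1   ] [-0.  -0.2] [-0.2  0. ]
BR [ 0.6993 -0.2094  0.1029] [ 0.7007 -0.2101  0.1   ] [ 0.6999 -0.2066  0.1   ] [-0.   0.1] [ 0.2 -0. ]
FR [ 0.5355 -0.2379  0.104 ] [ 0.5356 -0.2388  0.1   ] [ 0.5363 -0.234   0.1   ] [-0.  -0.2] [-0.2  0. ]
FL [0.4707 0.1262 0.1034] [0.4715 0.1267 0.1   ] [0.47   0.1313 0.1   ] [0.  0.2] [ 0.2 -0. ]
hL [0.5209 0.0031 0.1415] [0.5264 0.0037 0.1   ] [0.5228 0.0621 0.1   ] [-0.  -0.1] [-0.1  0. ]
hR [ 0.5398 -0.1027  0.1433] [ 0.5448 -0.1072  0.1   ] [ 0.545  -0.0484  0.1   ] [-0.  -0.7] [-0.7  0.1]
post [ 0.5587 -0.1733  0.1547] [ 0.5681 -0.1833  0.1   ] [ 0.5652 -0.1108  0.1   ] [-0.  -0.2] [-0.2  0. ]
pivot [ 0.49580113 -0.17136255  0.115     ] [ 0.49945675 -0.16605212  0.115     ]
[np.float64(0.371), np.float64(0.37), np.float64(0.167), np.float64(0.166), np.float64(0.107)]
c [ 0.58524492 -0.04120444  0.10351091] yaw 0.17460902380363727
BL 0.0837 0.1857
BR 0.0831 -0.1855
FR -0.0831 -0.185
FL -0.0837 0.1848
hL -0.0557 0.0548
hR -0.0554 -0.0526
post -0.0491 -0.1255
key2 [ 0.35010208 -0.29513976  0.        ] bell [ 0.42964645 -0.42522847  0.03      ] jar [ 0.59563388 -0.42956566  0.05      ] mag [0.51519042 0.42056935 0.01      ] key1 [0.31975185 0.31228963 0.        ]
```

Measurements agree: lid 371 x 167 mm, yaw 0.175, handle length 107 mm, z about 0.142. Now moving above the latch post.

Call:
apply_moves(deltas=[[110,2.1,-4.2,0,0,0,0],[110,2.1,-4.2,0,0,0,0],[110,2.1,-4.2,0,0,0,0],[110,2.1,-4.2,0,0,0,0],[110,2.1,-4.2,0,0,0,0],[110,2.1,-4.2,0,0,0,0],[110,2.1,-4.2,0,0,0,0],[110,2.1,-4.2,0,0,0,0]], grip_force=20)

```text
time_s: 1.0
ee_pos: [0.3936, 0.164, 0.2306]
eef_rot: [3.141, 0.0, 2.72]
force: [0.3, 0.6, -0.2]
grip_width: 0.0536
grip_force: 0.0
```

Call:
apply_moves(deltas=[[110,2.1,-4.2,0,0,0,0],[110,2.1,-4.2,0,0,0,0],[110,2.1,-4.2,0,0,0,0],[110,2.1,-4.2,0,0,0,0],[110,2.1,-4.2,0,0,0,0],[110,2.1,-4.2,0,0,0,0],[110,2.1,-4.2,0,0,0,0],[110,2.1,-4.2,0,0,0,0],[110,0,0,0,0,0,0]])

```text
time_s: 1.9
ee_pos: [0.5619, -0.1744, 0.2291]
eef_rot: [-3.141, -0.001, 2.716]
force: [-0.4, 0.2, -0.7]
grip_width: 0.0535
grip_force: 0.0
```

Run:
```python
from h import *
o=ctrl.get_obs();c=snap("wrist","w1");print(o['time_s'],o['ee_pos'],o['eef_rot'],o['grip_width'])
print(c['hand_eye'].round(3)); print(proj(c,[.5587,-.1733,.1547]),proj(c,[.5587,-.1733,.111]))
```

```text
1.9 [ 0.56194775 -0.17437173  0.22911486] [-3.14099438e+00 -1.13500104e-03  2.71595817e+00] 0.05348625244997704
[[-0.     0.96   0.279  0.083]
 [ 1.    -0.     0.001 -0.   ]
 [ 0.001  0.279 -0.96  -0.155]
 [ 0.     0.     0.     1.   ]]
[257.38350225 204.58332558] [257.44654496 190.46217976]
```

View pics/w1.png

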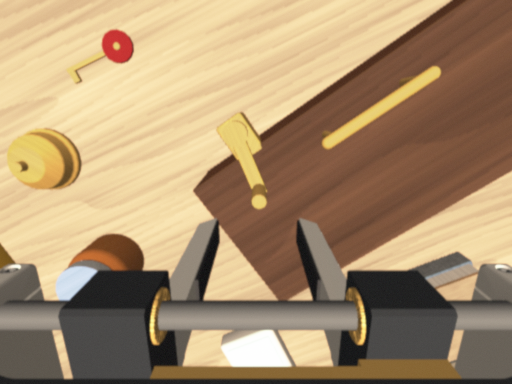

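Wrist view: post top at (259,201), within a few pixels of my prediction. The handle bar runs (329,143) to (436,72) and the pivot cap is near (237,130). I'll refine with these rays.

Run:
```python
from h import *
c=load("w1");t=load("top1");s=load("side1")
print("post",onz(c,(259.5,201),.150),tri([c,t,s],[(259.5,201),(307.6,167.9),(280.5,223.5)]))
h=[tri([c,t,s],[(329,143),(280.1,176.1),(271.4,208.5)]),tri([c,t,s],[(436,72),(239.6,182.6),(262,185.2)])];print("handle",h,onz(c,(329,143),.138),onz(c,(436,72),.138))
print("pivot",onz(c,(235,130),.112))
for a in np.arange(.2,1.7,.2):
    pv=np.array([.585,-.041])+R.from_euler('z',.175).as_matrix()[:2,:2]@[-.1075,-.112]
    d=R.from_euler('z',.175-a).as_matrix()[:2,:2]@[.06,0];print(a.round(2),pv,(pv+d).round(4))
```

```text
post [ 0.55791606 -0.17091014  0.15      ] [ 0.55823307 -0.17198057  0.15331815]
handle [array([ 0.53903408, -0.09981766,  0.14211464]), array([0.520517  , 0.00277041, 0.14110113])] [ 0.5380725  -0.09549748  0.138     ] [0.52008644 0.00377257 0.138     ]
pivot [ 0.49509488 -0.16789485  0.112     ]
0.2 [ 0.49864201 -0.170006  ] [ 0.5586 -0.1715]
0.4 [ 0.49864201 -0.170006  ] [ 0.5571 -0.1834]
0.6 [ 0.49864201 -0.170006  ] [ 0.5533 -0.1947]
0.8 [ 0.49864201 -0.170006  ] [ 0.5473 -0.2051]
1.0 [ 0.49864201 -0.170006  ] [ 0.5394 -0.2141]
1.2 [ 0.49864201 -0.170006  ] [ 0.5298 -0.2213]
1.4 [ 0.49864201 -0.170006  ] [ 0.519  -0.2265]
1.6 [ 0.49864201 -0.170006  ] [ 0.5074 -0.2294]
```

Call:
apply_moves(deltas=[[110,-0.4,0.3,-2.5,0,0,0],[110,0,0,-3,0,0,0],[110,0,0,-3.1,0,0,0],[255,0,0,0,0,0,0],[255,0,0,0,0,0,0],[255,0,0,0,0,0,0],[255,0,0,0,0,0,0],[255,0,0,0,0,0,0],[255,0,0,0,0,0,0]], grip_force=15)

```text
time_s: 2.85
ee_pos: [0.5573, -0.1674, 0.1452]
eef_rot: [-3.142, 0.001, 2.72]
force: [-1.6, 0.2, 4.9]
grip_width: 0.0138
grip_force: 15.0
```

Call:
apply_moves(deltas=[[255,-0.1,-0.8,0.2,0,0,0],[255,-0.2,-1.1,0,0,0,0],[255,-0.5,-1.1,0,0,0,0],[255,-0.7,-1.0,0,0,0,0],[255,-0.9,-0.8,0,0,0,0],[255,-1.0,-0.6,0,0,0,0],[255,-1.1,-0.4,0,0,0,0],[255,-0.9,-0.1,0,0,0,0],[255,0,0,0,0,0,0]])

```text
time_s: 3.75
ee_pos: [0.5024, -0.2267, 0.1465]
eef_rot: [-3.141, 0.001, 2.719]
force: [2.4, -3.9, -5.8]
grip_width: 0.0137
grip_force: 15.0
```

Call:
apply_moves(deltas=[[110,0,0,0,0,0,0],[110,0,0,0,0,0,0],[110,0,0,0,0,0,0],[110,0,0,3,0,0,0],[110,0,0,3.5,0,0,0],[110,0,0,0,0,0,0]])

```text
time_s: 4.35
ee_pos: [0.5045, -0.2268, 0.216]
eef_rot: [-3.141, 0.007, 2.72]
force: [0.3, -0.9, -0.0]
grip_width: 0.0526
grip_force: 0.0
```

Call:
apply_moves(deltas=[[130,0.4,2.5,0,0,0,-0.139],[130,0.4,2.5,0,0,0,-0.139],[130,0.4,2.5,0,0,0,-0.139],[130,0.4,2.5,0,0,0,-0.139],[130,0.4,2.6,0,0,0,-0.139],[130,0.4,2.6,0,0,0,-0.139],[130,0.4,2.6,0,0,0,-0.14],[130,0,0,0,0,0,0],[130,0,0,0,0,0,0]])

```text
time_s: 5.25
ee_pos: [0.531, -0.0481, 0.2111]
eef_rot: [-3.141, -0.0, 1.75]
force: [-0.7, -0.3, 0.6]
grip_width: 0.0463
grip_force: 0.0
```

Run:
```python
from h import *
c=snap("wrist","w2");t=snap("top","top2")
hsv=cv2.cvtColor(c['img'],cv2.COLOR_RGB2HSV);m=cv2.inRange(hsv,(18,130,90),(32,255,255))
for b in blobs(m>0,60): print(b[1],b[2].round(1))
cv2.imwrite("pics/c3.png",np.hstack([c['img'],cv2.resize(t['img'][110:220,170:340],None,fx=1.7,fy=3.49)])[:,:,::-1])
```

```text
[250 142  13 122 850] [256.8 202.6]
[210 257  25  43 320] [221.5 280. ]
[163 288  18  58 367] [170.3 316.7]
[334 288  19  57 386] [344.  316.2]
[ 136  331  321   49 3925] [306.6 369.9]
```

View pics/c3.png

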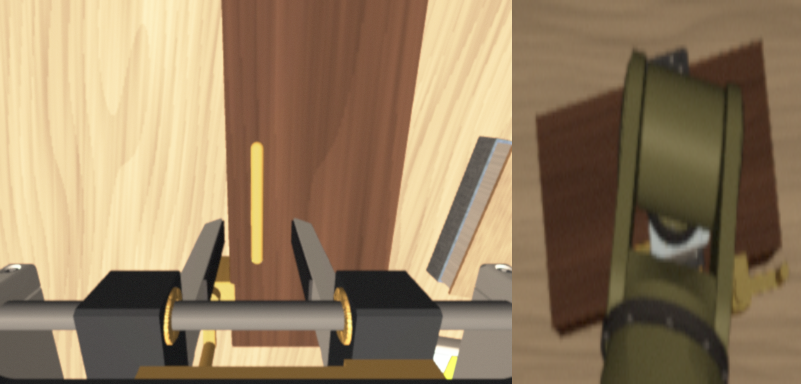

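Fingers straddle the bar (column 257, rows 142–264, parallel to the fingers). The lever lies along the case's front, clear of the lid. Descend and grip.

Call:
apply_moves(deltas=[[130,-0.1,0,-3.3,0,0,0],[130,0,0,-3.4,0,0,0],[130,0,0,0,0,0,0],[255,0,0,0,0,0,0],[255,0,0,0,0,0,0],[255,0,0,0,0,0,0],[255,0,0,0,0,0,0],[255,0,0,0,0,0,0]], grip_force=25)

```text
time_s: 6.15
ee_pos: [0.5304, -0.0482, 0.1451]
eef_rot: [3.14, 0.0, 1.746]
force: [0.8, 0.7, 2.0]
grip_width: 0.0102
grip_force: 25.0
```

Run:
```python
import numpy as np
r=.1474;p0=np.arctan2(.043,-.141)
pr=None
for a in np.arange(0,1.81,.1):
    x=-.141*np.cos(a)+.043*np.sin(a);z=.141*np.sin(a)+.043*np.cos(a)
    q=np.array([x*np.cos(.175),x*np.sin(.175),z])*100
    if pr is not None: print(a.round(1),(q-pr).round(2))
    pr=q
```

```text
0.1 [0.49 0.09 1.39]
0.2 [0.63 0.11 1.33]
0.3 [0.75 0.13 1.26]
0.4 [0.87 0.15 1.18]
0.5 [0.98 0.17 1.08]
0.6 [1.09 0.19 0.98]
0.7 [1.18 0.21 0.86]
0.8 [1.26 0.22 0.74]
0.9 [1.32 0.23 0.61]
1.0 [1.38 0.24 0.47]
1.1 [1.41 0.25 0.33]
1.2 [1.44 0.25 0.18]
1.3 [1.45 0.26 0.04]
1.4 [ 1.45  0.26 -0.11]
1.5 [ 1.43  0.25 -0.26]
1.6 [ 1.4   0.25 -0.4 ]
1.7 [ 1.35  0.24 -0.54]
1.8 [ 1.29  0.23 -0.67]
```

Call:
apply_moves(deltas=[[255,0.5,0.1,1.4,0,0,0],[255,0.6,0.1,1.3,0,0,0],[255,0.75,0.1,1.3,0,0,0],[255,0.9,0.15,1.2,0,0,0],[255,1.0,0.2,1.1,0,0,0],[255,1.1,0.2,1.0,0,0,0]])

```text
time_s: 6.75
ee_pos: [0.5772, -0.0399, 0.2186]
eef_rot: [-3.137, -0.0, 1.746]
force: [-17.0, -0.8, 10.5]
grip_width: 0.0101
grip_force: 25.0
```

Call:
apply_moves(deltas=[[255,1.2,0.2,0.85,0,0,0],[255,1.25,0.2,0.75,0,0,0],[255,1.3,0.25,0.6,0,0,0],[255,1.4,0.25,0.5,0,0,0],[255,1.4,0.25,0.3,0,0,0],[255,1.4,0.25,0.2,0,0,0]])

```text
time_s: 7.35
ee_pos: [0.6583, -0.026, 0.2505]
eef_rot: [-3.141, 0.001, 1.746]
force: [-3.7, -3.0, 1.4]
grip_width: 0.01
grip_force: 25.0
```

Call:
apply_moves(deltas=[[255,1.45,0.25,0.05,0,0,0],[255,1.45,0.25,-0.1,0,0,0],[255,1.4,0.25,-0.25,0,0,0],[255,1.4,0.25,-0.4,0,0,0],[255,1.35,0.25,-0.5,0,0,0],[255,0.7,0.1,-0.35,0,0,0],[255,0,0,0,0,0,0],[255,0,0,0,0,0,0]])

```text
time_s: 8.15
ee_pos: [0.7359, -0.0123, 0.234]
eef_rot: [3.141, 0.0, 1.746]
force: [4.7, -0.9, 1.0]
grip_width: 0.0099
grip_force: 25.0
```

Call:
apply_moves(deltas=[[185,0,0,0,0,0,0],[185,0,0,0,0,0,0],[185,0,0,0,0,0,0],[185,0,0,2,0,0,0],[185,0,0,3,0,0,0],[185,0,0,3.5,0,0,0],[185,0,0,0,0,0,0]])

```text
time_s: 8.85
ee_pos: [0.7361, -0.0122, 0.3249]
eef_rot: [3.134, 0.002, 1.746]
force: [-0.1, -1.3, 0.6]
grip_width: 0.0259
grip_force: 0.0
```

Call:
apply_moves(deltas=[[40,-1.5,-0.3,0,0,0,0.143],[40,-1.5,-0.3,0,0,0,0.143],[40,-1.5,-0.3,0,0,0,0.143],[40,-1.5,-0.3,0,0,0,0.143],[40,-1.5,-0.3,0,0,0,0.143],[40,-1.5,-0.3,0,0,0,0.143],[40,-1.5,-0.3,0,0,0,0.143],[40,-1.5,-0.3,0,0,0,0.143],[40,-1.5,-0.3,0,0,0,0.143],[40,-1.5,-0.3,0,0,0,0.143]])

```text
time_s: 9.85
ee_pos: [0.5847, -0.0422, 0.3185]
eef_rot: [3.141, -0.001, -3.101]
force: [-0.2, -0.3, -0.5]
grip_width: 0.0795
grip_force: 0.0
```

Call:
apply_moves(deltas=[[40,0,0,0,0,0,0.14],[40,0,0,0,0,0,0],[40,0,0,0,0,0,0]])

```text
time_s: 10.15
ee_pos: [0.5856, -0.0421, 0.3187]
eef_rot: [3.141, -0.0, -2.972]
force: [0.1, -0.8, -0.3]
grip_width: 0.0796
grip_force: 0.0
```

Run:
```python
from h import *
c=snap("wrist","w3");s=snap("side","s3");print(ctrl.get_obs()['qpos'].round(2))
cv2.imwrite("pics/c4.png",np.hstack([c['img'],cv2.resize(s['img'][130:290,220:350],None,fx=2.2,fy=2.4)])[:,:,::-1])
```

```text
[-0.13  0.34  1.27  0.    1.53 -1.88]
```

View pics/c4.png

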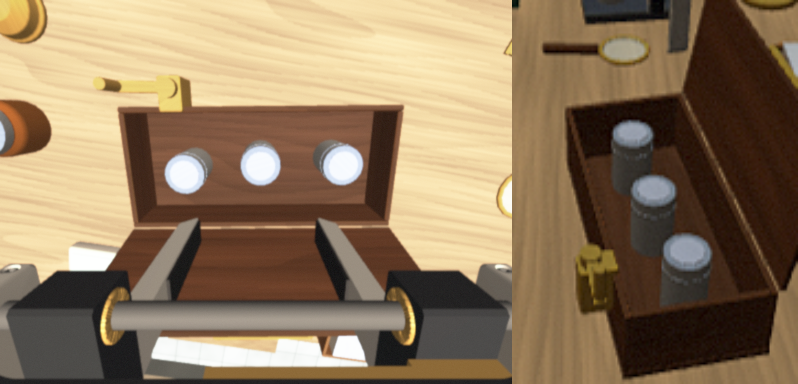

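The lid stands open and the latch is clear. The tins show at (186,173) right, (261,164) middle and (342,164) left in the wrist image, all upright. Now I'll locate their tops from two views.

Run:
```python
from h import *
c=load("w3");s=load("s3")
def tops(c,roi,v):
    hsv=cv2.cvtColor(np.ascontiguousarray(c['img']),cv2.COLOR_RGB2HSV);m=np.zeros(hsv.shape[:2],bool)
    x0,x1,y0,y1=roi;m[y0:y1,x0:x1]=1
    m&=(hsv[...,2]>v)&(hsv[...,1]<70)
    out=[]
    for b in blobs(m,40):
        e=cv2.minEnclosingCircle(np.argwhere(b[0])[:,::-1].astype(np.float32)); x,y,w,h,_=b[1];out.append((x+w/2-.5,y+h/2-.5,w,h))
    return out
W=sorted(tops(c,(140,385,130,210),170),reverse=True);S=sorted(tops(s,(235,310,170,260),110),key=lambda p:p[1])
print(W);print(S)
ca,sa=np.cos(.175),np.sin(.175)
for w,q in zip(W,S):
    X=tri([c,s],[w[:2],q[:2]]);P=onz(c,w[:2],.088);d=P[:2]-[.585,-.041]
    print(X.round(4),P.round(4),"case",(d@[ca,sa]).round(4),(d@[-sa,ca]).round(4),"side@.088",onz(s,q[:2],.088).round(4))
```

```text
[(np.float64(342.5), np.float64(164.5), np.int32(40), np.int32(40)), (np.float64(260.0), np.float64(164.0), np.int32(39), np.int32(41)), (np.float64(184.0), np.float64(174.0), np.int32(39), np.int32(39))]
[(np.float64(274.5), np.float64(185.0), np.int32(18), np.int32(11)), (np.float64(284.0), np.float64(209.0), np.int32(19), np.int32(13)), (np.float64(299.0), np.float64(234.5), np.int32(21), np.int32(14))]
[0.5588 0.0728 0.092 ] [0.5575 0.074  0.088 ] case -0.007 0.1181 side@.088 [0.561 0.079 0.088]
[ 0.5782 -0.0394  0.0896] [ 0.5763 -0.0394  0.088 ] case -0.0083 0.0031 side@.088 [ 0.5806 -0.0368  0.088 ]
[ 0.6091 -0.1421  0.0894] [ 0.6084 -0.1424  0.088 ] case 0.0054 -0.1039 side@.088 [ 0.6104 -0.1403  0.088 ]
```

Call:
apply_moves(deltas=[[54,-0.9,3.8,-3,0,0,0],[54,-0.9,3.8,-3,0,0,0],[54,-0.95,3.9,-3,0,0,0],[54,0,0,-4,0,0,0],[54,0,0,-3,0,0,0],[54,0,0,0,0,0,0]])

```text
time_s: 10.85
ee_pos: [0.5565, 0.0729, 0.1552]
eef_rot: [3.141, -0.007, -2.969]
force: [-0.1, 0.3, 0.5]
grip_width: 0.0743
grip_force: 0.0
```

Call:
apply_moves(deltas=[[54,0,0,-3.5,0,0,0],[54,0,0,-3,0,0,0],[54,0,0,-2,0,0,0],[54,0,0,-1.2,0,0,0],[54,0,0,0,0,0,0]])

```text
time_s: 11.35
ee_pos: [0.5583, 0.0726, 0.0619]
eef_rot: [3.142, -0.001, -2.968]
force: [-0.2, 0.1, 0.2]
grip_width: 0.0742
grip_force: 0.0
```

Grip and lift.

Call:
apply_moves(deltas=[[255,0,0,0,0,0,0],[255,0,0,0,0,0,0],[255,0,0,0,0,0,0],[255,0,0,0,0,0,0],[255,0,0,0.5,0,0,0],[255,0,0,1.5,0,0,0],[255,0,0,1.5,0,0,0],[255,0,0,0.5,0,0,0]], grip_force=35)

```text
time_s: 12.15
ee_pos: [0.559, 0.0727, 0.1045]
eef_rot: [-3.141, 0.003, -2.967]
force: [-0.1, 0.4, -6.4]
grip_width: 0.0559
grip_force: 35.0
```

Call:
apply_moves(deltas=[[255,0,0,0,0,0,0],[255,0,0,0,0,0,0],[255,0,0,0,0,0,0],[255,0,0,0,0,0,0],[255,0,0,0,0,0,0],[255,0,0,0,0,0,0]])

```text
time_s: 12.75
ee_pos: [0.5581, 0.0727, 0.1018]
eef_rot: [3.142, -0.0, -2.967]
force: [-0.3, -0.6, -6.4]
grip_width: 0.0555
grip_force: 35.0
```

Run:
```python
from h import *
o=ctrl.get_obs();print(o['time_s'],o['force'],o['moment'],o['tau'].round(2),o['ee_pos'],o['grip_width']); snap("wrist","w4")
```

```text
12.75 [-0.31711636 -0.5853027  -6.39515074] [ 0.01531249 -0.02395329  0.03263062] [-0.000e+00 -6.157e+01 -3.325e+01 -2.000e-02  6.000e-02  0.000e+00] [0.55812643 0.07270932 0.10179957] 0.05553588732572975
```

View pics/w4.png

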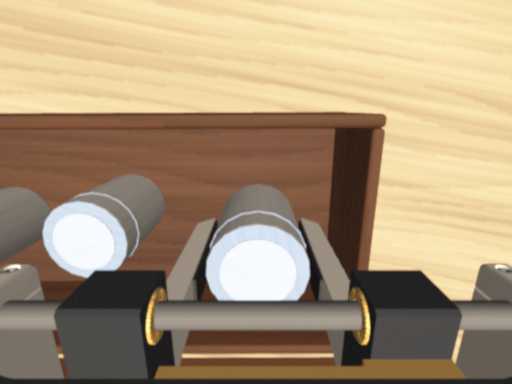

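Held upright between the pads at (258,265), and −6.4 N means about 0.65 kg, so the left tin is probably the heaviest. Set it back and heft the others as required.

Call:
apply_moves(deltas=[[255,0,0,-1.5,0,0,0],[255,0,0,-1.5,0,0,0],[255,0,0,-0.7,0,0,0],[255,0,0,-0.25,0,0,0],[255,0,0,0,0,0,0],[255,0,0,0,0,0,0]])

```text
time_s: 13.4
ee_pos: [0.5578, 0.0727, 0.0629]
eef_rot: [3.141, -0.001, -2.967]
force: [-9.2, -0.5, 10.0]
grip_width: 0.0557
grip_force: 35.0
```

Call:
apply_moves(deltas=[[54,0,0,0,0,0,0],[54,0,0,0,0,0,0],[54,0,0,0,0,0,0],[54,0,0,2,0,0,0],[54,0,0,3.5,0,0,0],[54,0,0,3,0,0,0],[54,0,0,0,0,0,0]])

```text
time_s: 14.1
ee_pos: [0.5599, 0.0728, 0.1515]
eef_rot: [-3.141, 0.007, -2.967]
force: [-0.4, -0.9, -0.2]
grip_width: 0.074
grip_force: 0.0
```

Call:
apply_moves(deltas=[[54,0.6,-3.7,0,0,0,0],[54,0.6,-3.7,0,0,0,0],[54,0.6,-3.8,0,0,0,0],[54,0,0,0,0,0,0],[54,0,0,-3,0,0,0],[54,0,0,-3,0,0,0],[54,0,0,-2,0,0,0],[54,0,0,-0.7,0,0,0],[54,0,0,0,0,0,0]])

```text
time_s: 15.0
ee_pos: [0.5758, -0.0389, 0.0596]
eef_rot: [3.141, -0.002, -2.967]
force: [0.1, 0.3, -0.2]
grip_width: 0.074
grip_force: 0.0
```

Call:
apply_moves(deltas=[[255,0,0,0,0,0,0],[255,0,0,0,0,0,0],[255,0,0,0,0,0,0],[255,0,0,0,0,0,0],[255,0,0,0.5,0,0,0],[255,0,0,1.5,0,0,0],[255,0,0,1.5,0,0,0],[255,0,0,0.5,0,0,0]])

```text
time_s: 15.8
ee_pos: [0.577, -0.0394, 0.1031]
eef_rot: [-3.141, 0.003, -2.967]
force: [-0.5, -0.2, -3.1]
grip_width: 0.0554
grip_force: 35.0
```

Call:
apply_moves(deltas=[[255,0,0,0,0,0,0],[255,0,0,0,0,0,0],[255,0,0,0,0,0,0],[255,0,0,0,0,0,0],[255,0,0,0,0,0,0],[255,0,0,0,0,0,0]])

```text
time_s: 16.4
ee_pos: [0.5761, -0.0393, 0.1003]
eef_rot: [3.142, -0.0, -2.967]
force: [0.6, 0.3, -2.4]
grip_width: 0.0559
grip_force: 35.0
```

Call:
apply_moves(deltas=[[255,0,0,-1.5,0,0,0],[255,0,0,-1.5,0,0,0],[255,0,0,-0.6,0,0,0],[255,0,0,-0.25,0,0,0],[255,0,0,0,0,0,0],[255,0,0,0,0,0,0]])

```text
time_s: 17.0
ee_pos: [0.5761, -0.0393, 0.0615]
eef_rot: [3.141, -0.0, -2.967]
force: [-0.5, -0.6, -2.0]
grip_width: 0.0556
grip_force: 35.0
```

Call:
apply_moves(deltas=[[54,0,0,0,0,0,0],[54,0,0,0,0,0,0],[54,0,0,0,0,0,0],[54,0,0,2,0,0,0],[54,0,0,3.5,0,0,0],[54,0,0,3,0,0,0],[54,0,0,0.5,0,0,0],[54,0,0,0,0,0,0]])

```text
time_s: 17.8
ee_pos: [0.5765, -0.0393, 0.1527]
eef_rot: [-3.141, 0.002, -2.967]
force: [0.1, -0.7, 0.3]
grip_width: 0.0742
grip_force: 0.0
```

Call:
apply_moves(deltas=[[54,1.1,-3.4,0,0,0,0],[54,1.1,-3.4,0,0,0,0],[54,1.0,-3.5,0,0,0,0],[54,0,0,0,0,0,0],[54,0,0,-3,0,0,0],[54,0,0,-3,0,0,0],[54,0,0,-2,0,0,0],[54,0,0,-0.8,0,0,0],[54,0,0,0,0,0,0]])

```text
time_s: 18.7
ee_pos: [0.6074, -0.1417, 0.0624]
eef_rot: [3.14, -0.003, -2.967]
force: [0.8, 0.3, 0.6]
grip_width: 0.0741
grip_force: 0.0
```

Call:
apply_moves(deltas=[[255,0,0,0,0,0,0],[255,0,0,0,0,0,0],[255,0,0,0,0,0,0],[255,0,0,0,0,0,0],[255,0,0,0.5,0,0,0],[255,0,0,1.5,0,0,0],[255,0,0,1.5,0,0,0],[255,0,0,0.5,0,0,0]])

```text
time_s: 19.5
ee_pos: [0.609, -0.1425, 0.1067]
eef_rot: [-3.14, 0.003, -2.967]
force: [0.3, 0.3, -2.0]
grip_width: 0.0557
grip_force: 35.0
```

Call:
apply_moves(deltas=[[255,0,0,0,0,0,0],[255,0,0,0,0,0,0],[255,0,0,0,0,0,0],[255,0,0,0,0,0,0],[255,0,0,0,0,0,0],[255,0,0,0,0,0,0]])

```text
time_s: 20.1
ee_pos: [0.6082, -0.1423, 0.1038]
eef_rot: [3.142, -0.0, -2.967]
force: [0.6, 0.7, -2.6]
grip_width: 0.0555
grip_force: 35.0
```

Call:
apply_moves(deltas=[[255,0,0,-1.5,0,0,0],[255,0,0,-1.5,0,0,0],[255,0,0,-0.6,0,0,0],[255,0,0,-0.25,0,0,0],[255,0,0,0,0,0,0],[255,0,0,0,0,0,0]])

```text
time_s: 20.7
ee_pos: [0.6081, -0.1423, 0.065]
eef_rot: [3.141, -0.0, -2.967]
force: [1.0, -0.4, -3.1]
grip_width: 0.0554
grip_force: 35.0
```

The weights are clear: left 6.4 N, middle 2.4 N, right 2.6 N. Set this one down, then look at the row on the way back to the left tin.

Call:
apply_moves(deltas=[[255,0,0,-0.2,0,0,0],[255,0,0,0,0,0,0],[54,0,0,0,0,0,0],[54,0,0,0,0,0,0],[54,0,0,0,0,0,0],[54,0,0,2,0,0,0],[54,0,0,3.5,0,0,0],[54,0,0,3.5,0,0,0]])

```text
time_s: 21.5
ee_pos: [0.6079, -0.1422, 0.154]
eef_rot: [3.141, -0.001, -2.967]
force: [-0.9, -0.1, -0.2]
grip_width: 0.0741
grip_force: 0.0
```

Call:
apply_moves(deltas=[[54,-0.8,3.5,3,0,0,0],[54,-0.8,3.5,3,0,0,0],[54,-0.8,3.5,3,0,0,0],[54,-0.8,3.5,2,0,0,0],[54,-0.8,3.5,0,0,0,0],[54,0,0,0,0,0,0],[54,0,0,0,0,0,0]])

```text
time_s: 22.2
ee_pos: [0.5682, 0.033, 0.2634]
eef_rot: [-3.141, 0.0, -2.966]
force: [0.6, -0.5, -0.2]
grip_width: 0.0741
grip_force: 0.0
```

Run:
```python
from h import *
o=ctrl.get_obs();c=snap("wrist","w5");print(o['ee_pos'])
hsv=cv2.cvtColor(c['img'],cv2.COLOR_RGB2HSV);m=(hsv[...,2]>170)&(hsv[...,1]<70);m[:100]=0;m[290:]=0
for b in blobs(m,300):
    x,y,w,h,_=b[1];print(b[1],onz(c,(x+w/2-.5,y+h/2-.5),.088).round(4))
```

```text
[0.56816038 0.03304682 0.26341917]
[360 135  84  15 415] [0.494  0.1914 0.088 ]
[ 175  153   46   46 1607] [ 0.5755 -0.0385  0.088 ]
[ 269  154   46   45 1616] [0.5563 0.0734 0.088 ]
[408 156 104  15 472] [0.5058 0.2673 0.088 ]
[  88  164   46   45 1564] [ 0.6072 -0.1416  0.088 ]
[ 353  184  121   37 1701] [0.5624 0.2287 0.088 ]
[ 481  185   31   47 1174] [0.5519 0.3333 0.088 ]
[391 220 101  23 465] [0.5936 0.2767 0.088 ]
```

View pics/w5.png

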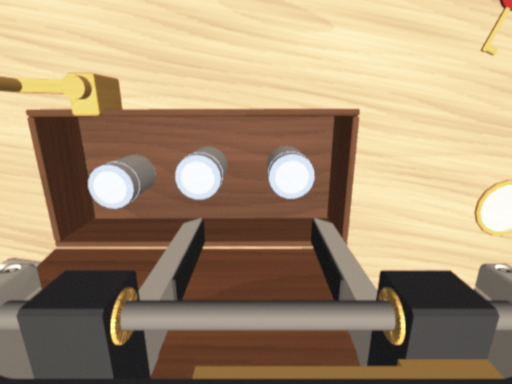

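All three tins stand upright; the left one is at pixel (291,176), world (0.557, 0.073). Pick it up.

Call:
apply_moves(deltas=[[54,-0.5,2,-3,0,0,0],[54,-0.6,2,-3,0,0,0],[54,0,0,-4,0,0,0],[54,0,0,-3,0,0,0],[54,0,0,-3,0,0,0],[54,0,0,-2.5,0,0,0],[54,0,0,-1.5,0,0,0],[54,0,0,0,0,0,0]])

```text
time_s: 23.05
ee_pos: [0.5565, 0.0718, 0.0616]
eef_rot: [3.141, -0.003, -2.968]
force: [-0.2, -0.4, 0.7]
grip_width: 0.0743
grip_force: 0.0
```

Call:
apply_moves(deltas=[[255,0,0,0,0,0,0],[255,0,0,0,0,0,0],[255,0,0,0,0,0,0],[255,0,0,0,0,0,0],[255,0,0,0.5,0,0,0],[255,0,0,1.5,0,0,0],[255,0,0,3,0,0,0],[255,0,0,3,0,0,0],[255,0,0,3,0,0,0],[255,0,0,3,0,0,0]], grip_force=40)

```text
time_s: 24.05
ee_pos: [0.5567, 0.0727, 0.2055]
eef_rot: [-3.142, -0.0, -2.967]
force: [-0.1, 0.0, -5.8]
grip_width: 0.0557
grip_force: 40.0
```

Call:
apply_moves(deltas=[[255,0,0,2,0,0,0],[255,0,0,1,0,0,0],[255,0,0,0,0,0,0],[255,0,0,0,0,0,0],[255,0,0,0,0,0,0],[255,0,0,0,0,0,0],[255,0,0,0,0,0,0],[255,0,0,0,0,0,0]])

```text
time_s: 24.85
ee_pos: [0.5571, 0.0727, 0.2332]
eef_rot: [3.142, -0.001, -2.967]
force: [-0.1, 0.8, -7.1]
grip_width: 0.0558
grip_force: 40.0
```

Run:
```python
from h import *
c=snap("wrist","w6");s=snap("side","s6");print(ctrl.get_obs()['joint_vel'].round(3))
cv2.imwrite("pics/c6.png",np.hstack([cv2.resize(c['img'],(400,300)),cv2.resize(s['img'][100:300,190:390],(400,300))])[:,:,::-1])
```

```text
[ 0.    -0.002  0.001 -0.    -0.     0.   ]
```

View pics/c6.png

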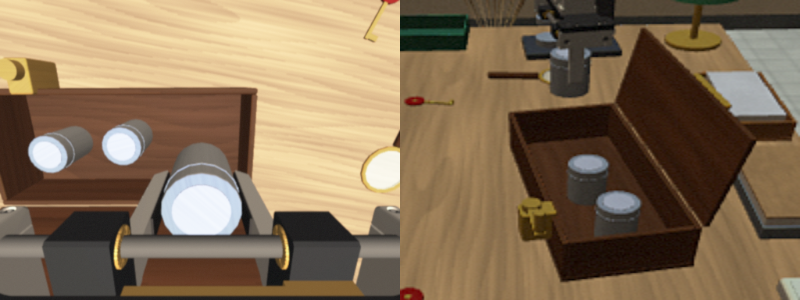

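The heavy tin is held upright and still, its centre about 0.219 m up. The other two stand in the case and the lid is past upright. Handing in.

```bash
python3 -c "
from station import ctrl
print(ctrl.hand_in())"
```

```text
the job is handed in; nothing more can be done
None
```

I handed the job in (no verdict came back) with the left tin, the heaviest at about 0.65 kg, held up upright and still about 17 cm above where it stood, the other two (about 0.25 kg each) standing in the open case, the lid past upright and the latch clear.

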